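Lock the humidifier control box with its square key

ROBOT

A 6-joint arm with a two-finger parallel gripper is mounted at the origin on a cart in front of the work surface, level with it; the furniture and walls round the work are solid. World frame = base frame: x ahead of the robot, y to its left, z up, the work surface at z = 0. Lengths are in m, angles in rad, forces in N, time in s.
With the tool pointing down it reaches from about 0.375 to 0.925 m from the base axis. Payload 5.7 kg.
Tool frame: the origin (TCP) lies at the very end of the fingers, on their centre line; the grasp point (between the pads) lies 19 mm behind it; z points along the fingers, y is the line along which they close (so a half turn about z gives the same grasp; the last joint's range is limited). The gripper opens to 85 mm and grips with 20 to 120 N. Pads are 22 mm wide; open, the fingers measure 114 mm over their backs; the gripper's body (76 mm by 85 mm) begins 54 mm behind the grasp point. The pads swing forward as they close: fully open they stand 13 mm farther back than shut.
Start: joints at [-0.115, 0.359, 1.51, -0, 1.272, -0.115], TCP at [0.6, -0, 0.209] pointing down, gripper open.
Joint ranges: [-2.97, 2.97], [-1.01, 2.36], [0.21, 2.38], [-0.96, 4.11], [0.2, 2.71], [-2.98, 2.98]. Speed limits (rad/s): [2.39, 2.39, 3.14, 3.14, 3.14, 3.14].

INTERFACE

Orientations are given as a 3x3 rotation matrix whose columns are the frame's x, y, z axes.
In Python, from rig import monitor, cams, hand_in gives the robot as it stands.
- The arm moves only by the shell command python3 -m inch 'ROWS'. ROWS is JSON, a list of rows, each an object with "jaw": the closure, from 0 (fully open) to 1 (shut); "travel": the shift along the tool's x, y, z in m, a list of three; "twist": the turn about the tool's z in degrees. In form: [{"jaw": jaw, "travel": [x, y, z], "twist": twist}, ...]. A call has 1 to 5 rows; each row is the pose to reach, as a shift and turn from the pose commanded when the call began, along the tool's axes at that moment; what a row does not reach only later rows make up. A row lasts 1/12 s, in which the tool goes at most 41.7 mm and 7.16 degrees, less where a joint would pass 70% of its speed; a pose out of reach is approached as far as the arm can. A call with a gripper value outside its range is refused whole. The fingers move at their own pace and stop on an object; the grip force is fixed at half the most. Time passes only in rows, so rows that repeat a pose let the fingers close. It gives the time, the measured TCP pose, the force, the opening and the grip force at its end, in the units of the state.
- monitor.sense(): the state, without advancing time (a new reading comes with each control period).
- cams.snapshot(name): name is "scene" or "side" or "wrist"; returns the picture (400x640x3 uint8, red, green, blue); there is no depth.
- cams.camera_info(name): a dict with "camera_matrix" (3x3 intrinsics, pixels), "rvec" (rotation vector, rad) and "tvec" (3), from world to camera coordinates, as OpenCV has them. Camera axes: x right, y down, z forward; pixel columns grow to the right and rows downward; lengths in m; the calibration is good to about 2 mm. A picture is of the moment at which its call begins: read the wrist's pose just before it. camera_info takes no time and is no camera call; for the wrist camera it gives the pose at the moment of the call.
- hand_in(): hands the job in; it is judged then, once.
The state is a dict: "time_s": time; "joint_positions": joint angles; "joint_vel": joint speeds; "effort": joint torques, N m; "tcp_pos": TCP position; "orientation": TCP orientation; "force": force on the tool from outside, world axes, zero at the start; "ft_torque": the same for the moment, N m; "finger_gap": opening from 0.0 (shut) to 1.0 (fully open); "grip_force": force on a finger pad.
Only numpy, scipy, OpenCV 4.12 (cv2) and the standard library are available. Lean on these libraries where they do the work, as an engineer would, in place of code of your own. Each camera call takes 0.05 s, during which the arm holds its last target. There are 200 camera calls.

TASK

The cover of the humidifier control box is shut but not locked. Take the red-handled square key from its stand, feel it gently into the recessed square socket of the lock until it is fully home, and turn it clockwise until the bolt is fully thrown into the keeper and stops. Do not force the key, draw it out again, and put it back upright in its stand, leaving the other things on the bench where they are.

Things in the scene. Friction and masses are not known exactly. Their poses are not given: they have to be found in the camera images.
- square_key: Loose key, 75 g, 81 mm tall, upright in its stand. Origin at the middle of the shank's lower end (tip), z up along the shank. Square steel shank 12 x 12 mm (sides along x and y), z = 5 to 36 mm, bevelled to 10.2 mm over its lowest 2.5 mm; below it a round pilot nose, 11.6 mm wide, tapering to 8 mm; collar 26 mm wide at z = 36 to 41; neck 12 mm wide from there to the red T-handle, z = 63 to 81.
- key_handle (a point): Centre of the key's red T-handle, 72 mm above the tip; axes as the key. A rounded bar 56 mm long along x, 13 mm thick along y, 18 mm tall. Grip it from above across the 13 mm; keep the fingertips 2 mm or more above the collar, whose top is 31 mm below this point.
- control_box: Control box, 150 (x) x 210 (y) mm, white cover with its top at z = 62 mm, firm on the bench (fixed). Origin at the centre of its underside; lock and keeper are on its -x side. On the cover an aluminium lock case 66 (x) x 84 (y) mm, flat top at z = 90 mm; the lock's axis is at x = -40 mm, y = 0. Knob and display have no part in this job.
- lock_mouth (a point): Centre of the lock's round well, level with the lock case's top; axes as the control box. Well 28 mm wide, 10 mm deep; at its bottom a round brass spindle with a square socket 13 mm wide, 14 mm deep, on the well's axis. The spindle turns about the vertical (drag 0.10 N m), stays where left. Key and socket fit in any quarter turn, within about 0.1 rad; otherwise the key stands 6 to 9 mm short.
- socket_floor (a point): Centre of the socket's floor, 24 mm below lock_mouth, 66 mm above the bench; the key is home when its tip rests here. The socket's angle is not reported: its sides start anywhere from 0.35 rad anticlockwise to 0.75 rad clockwise (seen from above) of the box's own sides; look, or feel for it. Anticlockwise it stops at 0.40 rad.
- keeper (a point): Centre of the steel keeper, the staple that takes the bolt, 43 mm to the box's -x from the lock's axis. Turned clockwise, the spindle runs idle until 0.80 rad clockwise of square with the box, then drives the bolt (about 0.16 N m in all) to a dead stop at about 1.23 rad. Turned back over 0.7 rad after locking, it draws the bolt again.
- lock_bolt (a joint): Steel bolt, 16 mm wide, that slides from the lock case to the box's -x, across a 5 mm gap into the keeper: 0 m drawn back (unlocked), 0.012 m fully thrown against its stop (locked). It stays where it is left.
- stand_hole (a point): Centre of the mouth of the key stand, 50 mm above the bench, z up. The stand (fixed) is a dark round foot 72 mm in diameter with a black tube 30 mm in diameter; its round hole is 19.6 mm wide and 38 mm deep. Put away, the key stands upright with its collar resting on the tube's rim and its tip 36 mm below this point.
- blue_lid_cup: Bystander: white sample cup with blue lid, 64 mm in diameter, 58 mm tall, origin at the centre of its base.
- tally: Bystander: chrome tally counter, 58 x 50 x 27 mm, origin at the centre of its base.
- green_peg: Bystander: green bag peg, 21 x 71 x 10 mm, lying, origin at the centre of its underside.
- black_marker: Bystander: black marker, 19 x 124 x 18 mm, lying, origin at the centre of its underside.
Mind the look-alikes: they are no part of the job. Leave any pink look-alike of the part that bears stand_hole alone. There is more than one size of the square_key; the one meant has the size given above.

How it is judged:
By the outcome, as a careful person would: the job done as asked, in the order asked, and still so for the second after the job is handed in, with the robot touching nothing.
It also fails if it takes over 72 s, if anything falls off the work surface, if the arm or the gripper's body presses on something with over 40 N, if the wrist force passes 120 N, or if a joint passes its speed limit or range.

## Working session

There is one attempt and no reset: what is moved stays moved. The work goes in short steps, Python scripts to look and compute and a shell command to move; the robot and the scene stay as the last step left them, time stands still between calls to the robot, and variables do not carry over. Pictures are saved under pics/ and viewed, at most 10 in all, crops included, and the job is handed in when it is done.

```bash
ls; mkdir -p pics
cat > h.py <<'E'
import numpy as np, cv2
from rig import monitor, cams
def P(n):
    i=cams.camera_info(n); return np.array(i["camera_matrix"],float),cv2.Rodrigues(np.array(i["rvec"],float))[0],np.array(i["tvec"],float).ravel()
def ray(n,uv,p=None):
    K,R,t=p or P(n); d=R.T@np.linalg.solve(K,[uv[0],uv[1],1.]); return -R.T@t,d
def onz(n,uv,z,p=None):
    c,d=ray(n,uv,p); return c+d*(z-c[2])/d[2]
def proj(n,X,p=None):
    K,R,t=p or P(n); q=K@(R@np.array(X,float)+t); return q[:2]/q[2]
def snap(n,f):
    im=cams.snapshot(n)[:,:,::-1].copy(); cv2.imwrite(f,im); return im
E
python3 - <<'E'
from h import *
a=snap("scene","pics/s0.png");b=snap("side","pics/d0.png");c=snap("wrist","pics/w0.png")
for n in("scene","side","wrist"):
    K,R,t=P(n);print(n,K[0,0],-R.T@t,R[2])
s=monitor.sense();print(s)
E
```

```text
pics
scene 432.95643077873933 [ 0.21945754 -0.60142319  0.85328539] [ 0.33558816  0.57987932 -0.74237495]
side 449.65743155807866 [0.15863896 0.92524609 0.45883407] [ 0.37292242 -0.86370749 -0.33902543]
wrist 290.2394782378073 [0.59908833 0.08347844 0.37552151] [-0.00168725 -0.32254018 -0.94655427]
{'time_s': 0.15, 'joint_positions': array([-1.15108096e-01,  3.59357045e-01,  1.51118272e+00, -1.36941007e-05,
        1.27247750e+00, -1.15082058e-01]), 'joint_vel': array([-1.97923979e-04, -3.01158633e-03, -4.42936755e-03, -2.60544612e-03,
       -8.01587118e-05,  3.45825155e-04]), 'effort': array([ 1.72794025e-04, -5.28028965e+01, -2.78930157e+01, -4.07995576e-04,
        8.21093854e-03, -1.54210170e-05]), 'tcp_pos': array([5.99453802e-01, 4.54257622e-05, 2.08636706e-01]), 'orientation': array([[ 2.21100184e-05,  9.99998996e-01, -1.41667911e-03],
       [ 9.99999988e-01, -2.18966616e-05,  1.50618841e-04],
       [ 1.50587669e-04, -1.41668243e-03, -9.99998985e-01]]), 'force': array([ 0.02283421, -0.03874658, -0.48342026]), 'ft_torque': array([ 0.02692558,  0.03627192, -0.02518389]), 'grip_force': 0.0, 'finger_gap': 1.0013318160339757}
```

View pics/s0.png

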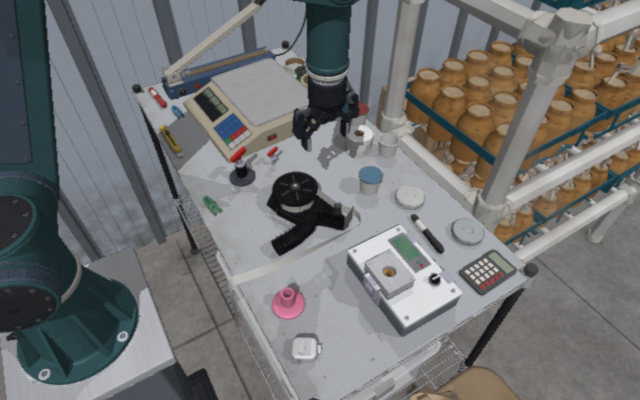

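View pics/d0.png

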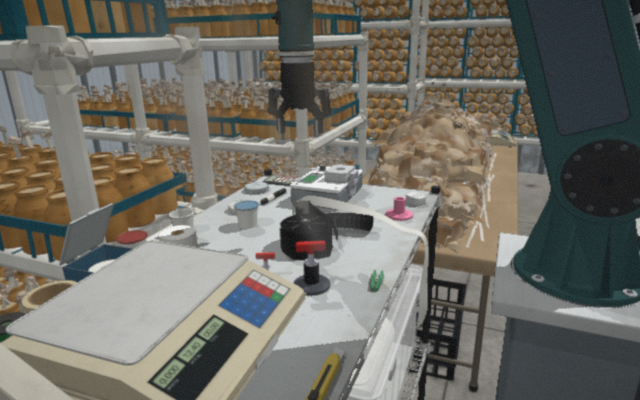

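Scene: red T-handles are at (238,155), in the black tube on a dark foot at (243,175), and at (273,153), a smaller key lying to its right. In the side view they are at (310,246) and (265,256). The other red items (pen at 157,97, red lid) aren't keys. The lock well is at (390,271), and the pink look-alike stand at (288,300) is to be left alone. I choose the key at (238,155) and check it in a close crop.

Run:
```python
from h import *
a=cv2.imread("pics/s0.png");b=cv2.imread("pics/d0.png")
c=cv2.resize(a[140:195,210:290],None,fx=5,fy=5,interpolation=2)
d=cv2.resize(b[235:300,250:330],None,fx=5,fy=5,interpolation=2)
e=cv2.resize(a[220:335,335:475],None,fx=5,fy=5,interpolation=2)[:575,:700]
can=np.zeros((600,800,3),np.uint8);can[:275,:400]=c;can[:325,400:800]=d
e=cv2.resize(a[240:307,345:445],None,fx=4,fy=4,interpolation=2);can[330:598,:400]=e;cv2.imwrite("pics/c0.png",can)
def reds(im,x0,x1,y0,y1):
    h=cv2.cvtColor(im,cv2.COLOR_BGR2HSV);m=(((h[...,0]<8)|(h[...,0]>172))&(h[...,1]>150)&(h[...,2]>80)).astype(np.uint8)
    k=np.zeros_like(m);k[y0:y1,x0:x1]=m[y0:y1,x0:x1]
    n,l,s,ce=cv2.connectedComponentsWithStats(k)
    return [(s[i],ce[i].round(1),cv2.minAreaRect(np.argwhere(l==i)[:,::-1].astype(np.float32))) for i in range(1,n) if s[i][4]>15]
for n,im,w in(("scene",a,(215,290,140,175)),("side",b,(250,335,235,262))):
    for s,ce,r in reds(im,*w):
        print(n,s,ce,r,"z86:",onz(n,ce,.086).round(4))
print(onz("scene",(390,271),.09), onz("side",(311,284),.0),onz("scene",(243,176),0))
```

```text
scene [231 147  15  15 102] [238.1 154.3] ((238.34532165527344, 154.439208984375), (6.169341087341309, 18.359365463256836), 48.012786865234375) z86: [0.4747 0.2311 0.086 ]
scene [268 147   9   9  35] [272.1 151.1] ((272.5000305175781, 151.00001525878906), (3.535533905029297, 10.60660171508789), 45.0) z86: [0.5572 0.1965 0.086 ]
side [296 241  28  12 181] [304.9 245.5] ((309.5, 246.5), (11.0, 27.0), 90.0) z86: [0.4855 0.2353 0.086 ]
side [264 253  10   3  20] [268.9 253.6] ((268.5, 254.0), (2.0, 9.0), 90.0) z86: [0.5332 0.2883 0.086 ]
[ 0.59750403 -0.26133601  0.09      ] [0.47919526 0.22697327 0.        ] [4.78639815e-01 2.34926098e-01 1.11022302e-16]
```

View pics/c0.png

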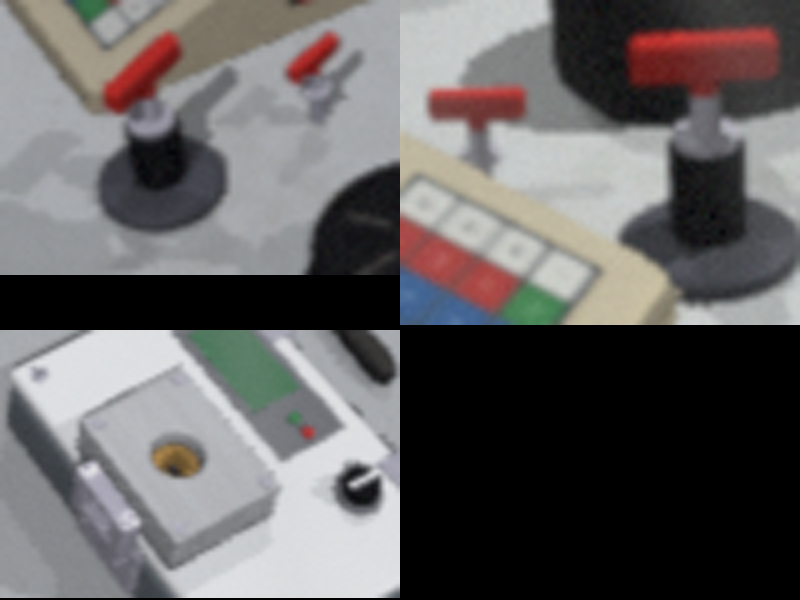

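The crop confirms it: the large key sits in the black tube (collar on rim), and the small one stands loose. The lock shows a brass socket in its well at about scene (390,272), with the keeper at its lower left.

```bash
cat >> h.py <<'E'
def tri(obs):
    A=np.zeros((3,3));b=np.zeros(3)
    for c,d in obs:
        d=d/np.linalg.norm(d);M=np.eye(3)-np.outer(d,d);A+=M;b+=M@c
    return np.linalg.solve(A,b)
def go(x,y,z):
    s=monitor.sense();R=np.array(s["orientation"]);return (R.T@(np.array([x,y,z])-s["tcp_pos"])*1000).round(1)
E
python3 - <<'E'
from h import *
X=tri([ray("scene",(238.3,154.4)),ray("side",(309.7,246.2))]);print(X)
a=onz("scene",(232.5,160.5),.086);b=onz("scene",(244.5,148.5),.086);print(a,b,np.degrees(np.arctan2(*(b-a)[[1,0]])))
a=onz("side",(297,246.3),.086);b=onz("side",(324,245.5),.086);print(a,b,np.degrees(np.arctan2(*(b-a)[[1,0]])))
# lock case corners from crop: (u/4+345,(v-330)/4+240)
q=[onz("scene",(u/4+345,(v-330)/4+240),.09)[:2].round(4) for u,v in((178,372),(275,490),(175,543),(80,423))];print(q,np.mean(q,0))
for i in range(4):
    d=q[(i+1)%4]-q[i];print(np.linalg.norm(d),np.degrees(np.arctan2(d[1],d[0])))
print(go(X[0],X[1],.209))
E
```

```text
[0.47620749 0.23254284 0.08448658]
[0.45253201 0.21659504 0.086     ] [0.49866863 0.24341664 0.086     ] 30.171656261733343
[0.4979743  0.24351064 0.086     ] [0.4518088  0.22285185 0.086     ] -155.89175367872227
[array([ 0.6277, -0.2198]), array([ 0.6258, -0.3029]), array([ 0.5641, -0.3013]), array([ 0.5642, -0.2196])] [ 0.59545 -0.2609 ]
0.08312171798032089 -91.30978360213037
0.06172074205645941 178.51454284451228
0.0817000611994875 89.92987056193328
0.06350031495984883 -0.180458551356814
[ 2.325e+02 -1.233e+02 -2.000e-01]
```

```bash
python3 -m inch '[{"jaw":0.45,"travel":[0.116,-0.062,0.0],"twist":31.5},{"jaw":0.45,"travel":[0.116,-0.062,0.0],"twist":31.5},{"jaw":0.45,"travel":[0.232,-0.123,0.0],"twist":31.5},{"jaw":0.45,"travel":[0.232,-0.123,0.0],"twist":31.5},{"jaw":0.45,"travel":[0.232,-0.123,0.0],"twist":31.5}]'
python3 -m inch '[{"jaw":0.45,"travel":[0,0,0],"twist":31.5},{"jaw":0.45,"travel":[0,0,0],"twist":31.5},{"jaw":0.45,"travel":[0,0,0],"twist":31.5},{"jaw":0.45,"travel":[0,0,0],"twist":31.5},{"jaw":0.45,"travel":[0,0,0],"twist":31.5}]'
python3 - <<'E'
from h import *
print(go(.476,.2325,.2));p=P("wrist");np.save("p1",np.array([0]));import pickle;pickle.dump(p,open("p1","wb"));snap("wrist","pics/w1.png");print(proj("wrist",(.476,.2325,.086),p))
E
```

```text
time_s: 0.57
tcp_pos: [0.5043, 0.1796, 0.2091]
orientation: [[0.528, 0.849, -0.0], [0.849, -0.528, -0.0], [-0.0, -0.0, -1.0]]
force: [0.0, 0.6, 0.5]
finger_gap: 0.545
grip_force: 0.0
time_s: 0.98
tcp_pos: [0.5049, 0.1788, 0.209]
orientation: [[0.894, 0.449, -0.001], [0.449, -0.894, -0.0], [-0.001, -0.0, -1.0]]
force: [-1.0, 1.2, 0.5]
finger_gap: 0.547
grip_force: 0.0
[ -1.7 -61.    9.1]
[263.31488329 192.02296093]
```

View pics/w1.png

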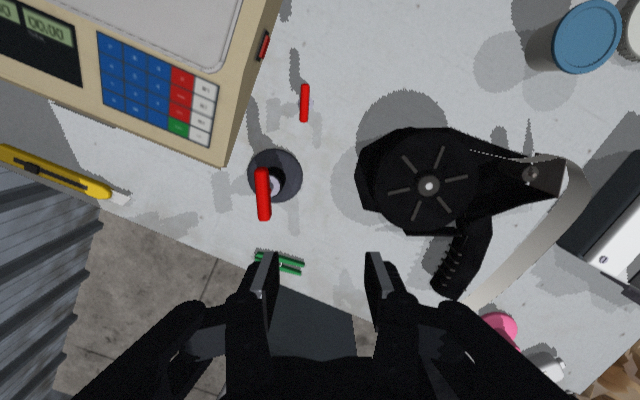

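Wrist view: red handle at (263,194) above the dark stand, small key at (305,103), black hairdryer at (430,185), which is to be kept clear of.

```bash
cat >> h.py <<'E'
def red(im,near):
    h=cv2.cvtColor(im,cv2.COLOR_BGR2HSV);m=(((h[...,0]<8)|(h[...,0]>172))&(h[...,1]>150)&(h[...,2]>80)).astype(np.uint8)
    n,l,s,ce=cv2.connectedComponentsWithStats(m);i=min((i for i in range(1,n) if s[i][4]>25),key=lambda i:np.hypot(*(ce[i]-near)))
    r=cv2.minAreaRect(np.argwhere(l==i)[:,::-1].astype(np.float32));b=cv2.boxPoints(r);e=sorted(range(4),key=lambda k:np.linalg.norm(b[k]-b[(k+1)%4]))[:2]
    ends=[(b[k]+b[(k+1)%4])/2 for k in e];return ce[i],r,ends
E
python3 - <<'E'
from h import *;import pickle
p=pickle.load(open("p1","rb"));im=cv2.imread("pics/w1.png");ce,r,e=red(im,(263,194));print(ce,r)
X=tri([ray("scene",(238.3,154.4)),ray("side",(309.7,246.2)),ray("wrist",r[0],p)]);print(X,onz("wrist",r[0],.086,p))
for z in(.086,.095):
    a,b=[onz("wrist",q,z,p) for q in e];d=a-b;print(np.linalg.norm(d),np.degrees(np.arctan2(d[1],d[0])),(a+b)/2)
print(onz("wrist",(375,185),.08,p))
# stand foot circle
g=cv2.cvtColor(im,cv2.COLOR_BGR2HSV);cv2.imwrite("pics/cw.png",cv2.resize(im[130:240,200:340],None,fx=4,fy=4))
E
```

```text
[262.53388658 193.37344398] ((262.9674377441406, 193.90786743164062), (52.7138557434082, 14.742814064025879), 84.5596694946289)
[0.47530123 0.232306   0.08509459] [0.47395188 0.23202708 0.086     ]
0.057080747358295686 28.09869549991197 [0.47318519 0.23161772 0.086     ]
0.05530854478202784 28.09869549991198 [0.47645914 0.2311479  0.095     ]
[0.53357706 0.13072656 0.08      ]
```

```bash
python3 -m inch '[{"jaw":0.45,"travel":[-0.003,-0.030,0.0],"twist":-1},{"jaw":0.45,"travel":[-0.003,-0.061,0.03],"twist":-1},{"jaw":0.45,"travel":[-0.003,-0.061,0.07],"twist":-1},{"jaw":0.45,"travel":[-0.003,-0.061,0.07],"twist":-1},{"jaw":0.45,"travel":[-0.003,-0.061,0.07],"twist":-1}]'
cat > m.py <<'E'
from h import *;import sys
s=monitor.sense();p=P("wrist");im=snap("wrist",sys.argv[1]);ce,r,e=red(im,proj("wrist",(.475,.232,.09),p))
for z in(.086,.095):
    a,b=[onz("wrist",q,z,p) for q in e];d=a-b;print(np.linalg.norm(d),np.degrees(np.arctan2(d[1],d[0])),(a+b)/2,go(*((a+b)/2)))
R=s["orientation"];print(r,np.degrees(np.arctan2(R[1,0],R[0,0])),s["force"],s["finger_gap"])
E
python3 m.py pics/w2.png
```

```text
time_s: 1.45
tcp_pos: [0.4727, 0.2309, 0.1378]
orientation: [[0.882, 0.471, -0.005], [0.471, -0.882, -0.002], [-0.006, -0.001, -1.0]]
force: [0.1, -0.5, 1.2]
finger_gap: 0.552
grip_force: 0.0
0.058488064957171584 28.075485318911966 [0.47261401 0.23100134 0.086     ] [-2.  -0.9 53.6]
0.05607580662137077 28.075485318911973 [0.47565229 0.23264036 0.095     ] [ 1.5 -0.9 44.6]
((322.0, 213.0), (68.0, 16.0), 90.0) 28.111565909085094 [ 0.09923159 -0.47018259  1.17006287] 0.552119320055865
```

```bash
python3 -m inch '[{"jaw":0.45,"travel":[0.0005,-0.001,0.035],"twist":0},{"jaw":0.45,"travel":[0.0005,-0.001,0.07],"twist":0},{"jaw":0.45,"travel":[0.0005,-0.001,0.071],"twist":0},{"jaw":0.45,"travel":[0.0005,-0.001,0.071],"twist":0},{"jaw":1,"travel":[0.0005,-0.001,0.071],"twist":0}]'
python3 -m inch '[{"jaw":1,"travel":[0,0,0],"twist":0},{"jaw":1,"travel":[0,0,0],"twist":0},{"jaw":1,"travel":[0,0,0],"twist":0},{"jaw":1,"travel":[0,0,0],"twist":0},{"jaw":1,"travel":[0,0,0],"twist":0}]'
python3 m.py pics/w3.png; python3 -c "
from h import *;print(monitor.sense())"
```

```text
time_s: 1.92
tcp_pos: [0.4769, 0.2328, 0.0705]
orientation: [[0.883, 0.469, 0.003], [0.469, -0.883, 0.001], [0.003, 0.0, -1.0]]
force: [0.4, -0.7, 0.6]
finger_gap: 0.424
grip_force: 0.0
time_s: 2.33
tcp_pos: [0.4771, 0.2331, 0.0707]
orientation: [[0.883, 0.47, 0.005], [0.47, -0.883, 0.001], [0.005, 0.001, -1.0]]
force: [-0.1, -1.9, 8.1]
finger_gap: 0.114
grip_force: 58.7
0.05905778063058637 27.9823182157174 [0.47092941 0.23022275 0.086     ] [ -6.7  -0.3 -15.4]
0.05555983227550369 27.982318215717417 [0.47555689 0.23271882 0.095     ] [ -1.4  -0.3 -24.3]
((322.0, 263.0), (88.0, 22.0), 90.0) 28.01550739173538 [-0.09401544 -1.88473832  8.06755446] 0.114282084171684
{'time_s': 2.3833, 'joint_positions': array([ 3.24726794e-01,  4.28818370e-01,  1.81084585e+00, -5.38662107e-04,
        8.97321936e-01,  1.40687395e+00]), 'joint_vel': array([ 5.22347759e-04,  6.87146978e-04,  1.44016143e-04, -1.24462400e-03,
       -1.76499934e-05,  8.72468076e-04]), 'effort': array([ 6.92057535e-01, -4.53605318e+01, -1.79693341e+01,  3.68542057e-01,
       -1.16848885e-01, -1.09103025e-02]), 'tcp_pos': array([0.47706027, 0.23312334, 0.07067562]), 'orientation': array([[ 0.88280041,  0.46972671,  0.00450014],
       [ 0.46972695, -0.88281111,  0.00107067],
       [ 0.0044757 ,  0.00116865, -0.9999893 ]]), 'force': array([ 0.38847126, -0.73775084,  6.13542218]), 'ft_torque': array([-0.247311  ,  0.00093077, -0.00025824]), 'grip_force': 58.70921884663403, 'finger_gap': 0.11224746324370069}
```

```bash
python3 -m inch '[{"jaw":1,"travel":[0,0,-0.01],"twist":0},{"jaw":1,"travel":[0,0,-0.02],"twist":0},{"jaw":1,"travel":[0,0,-0.035],"twist":0},{"jaw":1,"travel":[0,0,-0.05],"twist":0},{"jaw":1,"travel":[0,0,-0.065],"twist":0}]'
python3 -m inch '[{"jaw":1,"travel":[0,0,-0.035],"twist":0},{"jaw":1,"travel":[0,0,-0.065],"twist":0},{"jaw":1,"travel":[0,0,-0.065],"twist":0},{"jaw":1,"travel":[0,0,-0.065],"twist":0}]'
python3 - <<'E'
from h import *
a=snap("scene","pics/s1.png");b=snap("side","pics/d1.png");s=monitor.sense();t=np.array(s["tcp_pos"]);print(t,s["force"],s["finger_gap"])
tip=t-[0.0017,.0009,.0567]
print(proj("scene",tip),proj("side",tip))
u,v=proj("scene",tip+[0,0,.03]).astype(int);c=a[v-40:v+40,u-50:u+50];u2,v2=proj("side",tip+[0,0,.03]).astype(int);d=b[v2-40:v2+40,u2-50:u2+50]
print(u-50,v-40,u2-50,v2-40)
cv2.imwrite("pics/c1.png",np.vstack([cv2.resize(c,None,fx=4,fy=3.7 and 4,interpolation=2)[:300],cv2.resize(d,None,fx=4,fy=4,interpolation=2)[:300]]))
cv2.imwrite("pics/c1.png",np.hstack([cv2.resize(c,None,fx=4,fy=4,interpolation=2),cv2.resize(d,None,fx=4,fy=4,interpolation=2)]))
print(go(.5955,-.261,.2))
E
```

```text
time_s: 2.8
tcp_pos: [0.475, 0.2328, 0.1352]
orientation: [[0.883, 0.47, 0.001], [0.47, -0.883, 0.0], [0.001, 0.0, -1.0]]
force: [-0.8, 0.3, -0.3]
finger_gap: 0.112
grip_force: 58.6
time_s: 3.13
tcp_pos: [0.4766, 0.2334, 0.2015]
orientation: [[0.883, 0.47, 0.006], [0.47, -0.883, 0.002], [0.006, 0.001, -1.0]]
force: [-0.9, -0.1, -1.8]
finger_gap: 0.111
grip_force: 58.7
[0.47437199 0.23256941 0.19851943] [-0.39290813  0.81519305 -1.42160192] 0.1139631385262765
[234.3009518  138.03299903] [311.09511739 218.22480222]
182 88 260 162
[-124.8  492.6   -1.5]
```

View pics/c1.png

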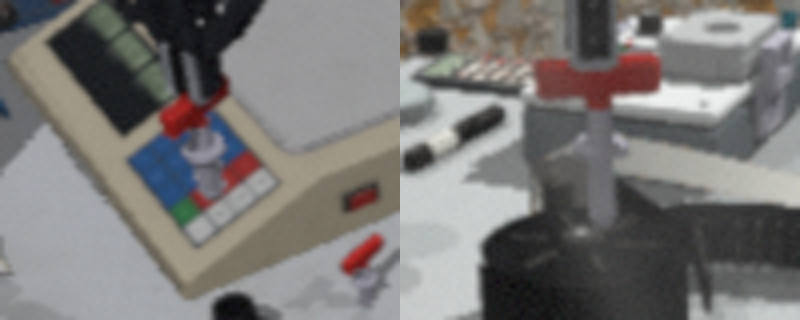

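Scene crop: key held upright, tip at full-frame scene (234,137.5) and side (310,217.5), within about 1 px of prediction. Next I carry it to a pose that puts the wrist camera over the lock.

```bash
python3 -m inch '[{"jaw":1,"travel":[0,0,-0.02],"twist":0},{"jaw":1,"travel":[-0.016,0.037,-0.02],"twist":0},{"jaw":1,"travel":[-0.032,0.074,-0.02],"twist":0},{"jaw":1,"travel":[-0.048,0.111,-0.02],"twist":0},{"jaw":1,"travel":[-0.064,0.148,-0.02],"twist":0}]'
python3 -m inch '[{"jaw":1,"travel":[-0.016,0.037,0],"twist":0},{"jaw":1,"travel":[-0.032,0.074,0],"twist":0},{"jaw":1,"travel":[-0.048,0.111,0],"twist":0},{"jaw":1,"travel":[-0.064,0.148,0],"twist":0},{"jaw":1,"travel":[-0.080,0.185,0],"twist":0}]'
python3 -m inch '[{"jaw":1,"travel":[-0.016,0.037,0],"twist":0},{"jaw":1,"travel":[-0.032,0.074,0],"twist":0},{"jaw":1,"travel":[-0.048,0.111,0.02],"twist":0},{"jaw":1,"travel":[-0.066,0.160,0.04],"twist":0},{"jaw":1,"travel":[-0.066,0.160,0.04],"twist":0}]'
python3 -m inch '[{"jaw":1,"travel":[0,0,0],"twist":0},{"jaw":1,"travel":[0,0,0],"twist":0},{"jaw":1,"travel":[0,0,0],"twist":0}]'
cat > w.py <<'E'
from h import *;import pickle,sys
s=monitor.sense();p=P("wrist");im=snap("wrist",sys.argv[1]);pickle.dump((p,s),open("pw","wb"))
u,v=proj("wrist",(.5955,-.261,.09),p).astype(int);print(u,v,s["tcp_pos"])
c=im[max(v-45,0):v+45,u-60:u+60];print(u-60,max(v-45,0));cv2.imwrite(sys.argv[2],cv2.resize(c,None,fx=6,fy=6,interpolation=2))
E
python3 w.py pics/w4.png pics/c4.png
```

```text
time_s: 3.65
tcp_pos: [0.4864, 0.0707, 0.217]
orientation: [[0.882, 0.471, -0.003], [0.471, -0.882, -0.0], [-0.003, -0.001, -1.0]]
force: [0.7, -0.1, -0.9]
finger_gap: 0.115
grip_force: 58.8
time_s: 4.07
tcp_pos: [0.5026, -0.1304, 0.2169]
orientation: [[0.883, 0.469, -0.003], [0.469, -0.883, 0.001], [-0.002, -0.003, -1.0]]
force: [0.8, -0.2, -1.1]
finger_gap: 0.111
grip_force: 58.8
time_s: 4.48
tcp_pos: [0.5195, -0.3051, 0.1749]
orientation: [[0.884, 0.467, -0.003], [0.467, -0.884, 0.001], [-0.003, -0.002, -1.0]]
force: [0.6, 0.3, -0.8]
finger_gap: 0.112
grip_force: 58.8
time_s: 4.73
tcp_pos: [0.5203, -0.2995, 0.1776]
orientation: [[0.883, 0.47, -0.002], [0.47, -0.883, 0.002], [-0.001, -0.003, -1.0]]
force: [0.5, 0.3, 0.0]
finger_gap: 0.113
grip_force: 58.8
323 103 [ 0.5202524  -0.29951724  0.17764934]
263 58
```

View pics/c4.png

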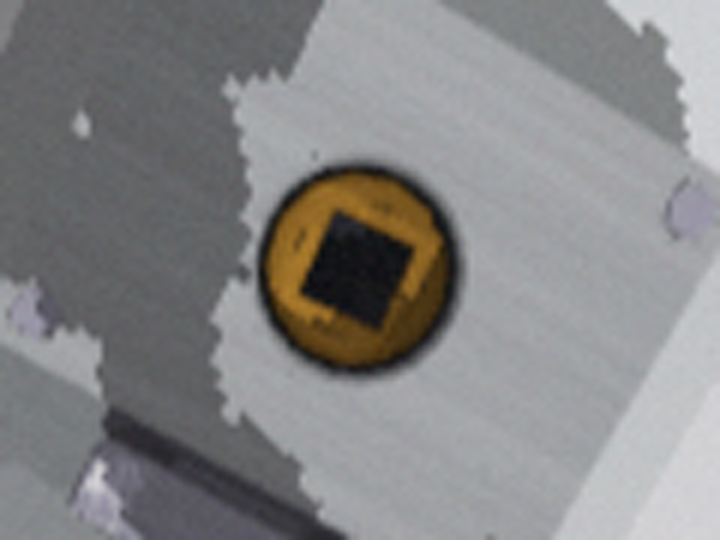

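Crop: brass spindle in the well centred at about (360,269). The dark square socket has corners (338,211), (414,245), (381,330) and (300,292), and the case edges give the box yaw.

Run:
```python
from h import *;import pickle
p,s=pickle.load(open("pw","rb"));o=np.array([263,58]);W=lambda u,v,z:onz("wrist",np.array([u,v])/6+o-0.42,z,p)
q=[W(*c,.08) for c in((338,211),(414,245),(381,330),(300,292))]
print("centre",np.mean(q,0),"well",W(360,269,.09),W(360,269,.0885))
for i in range(4):
    d=q[(i+1)%4]-q[i];print(np.linalg.norm(d[:2]),np.degrees(np.arctan2(d[1],d[0])))
for a,b in(((440,0),(715,170)),((715,260),(555,535))):
    d=W(*b,.09)-W(*a,.09);print("edge",np.degrees(np.arctan2(d[1],d[0])))
im=cv2.imread("pics/w4.png");h=cv2.cvtColor(im,cv2.COLOR_BGR2HSV);m=((h[...,0]>8)&(h[...,0]<28)&(h[...,1]>120)).astype(np.uint8);m[:, :290]=0;m[:,350:]=0;m[:80]=0;m[125:]=0
pt=np.argwhere(m)[:,::-1].astype(np.float32);e=cv2.minEnclosingCircle(pt);print(e,onz("wrist",e[0],.08,p))
R=s["orientation"];print("tool x deg",np.degrees(np.arctan2(R[1,0],R[0,0])))
```

```text
centre [ 0.59584587 -0.25932461  0.08      ] well [ 0.59596025 -0.25952952  0.09      ] [ 0.59597612 -0.25952396  0.0885    ]
0.011733235218592606 -84.74980911651777
0.012450207225318193 -173.9653107172769
0.012782527660561429 93.90353881578767
0.012180124967767107 1.1292027019474482
edge -90.96057807775317
edge 179.10110057083753
((322.0, 102.234375), 16.265243530273438) [ 0.5959606  -0.25898424  0.08      ]
tool x deg 28.01222372140944
```

Socket sides at about +4° world (~5° anticlockwise of the box), axis at (0.596, -0.259). I'll twist +24° and hover over it.

```bash
python3 -m inch '[{"jaw":1,"travel":[0.029,0,0],"twist":6},{"jaw":1,"travel":[0.058,0,0],"twist":12},{"jaw":1,"travel":[0.087,0.0006,0],"twist":18},{"jaw":1,"travel":[0.087,0.0006,0.008],"twist":24},{"jaw":1,"travel":[0.087,0.0006,0.015],"twist":24}]'
cat > g.py <<'E'
from h import *
T=[];A=[];F=[];M=[]
for i in range(6):
    cams.snapshot("side");s=monitor.sense();R=s["orientation"];T.append(s["tcp_pos"]);A.append(np.degrees(np.arctan2(R[1,0],R[0,0])));F.append(s["force"]);M.append(s["ft_torque"])
print(np.mean(T,0).round(4),np.std(T,0).round(4),np.mean(A).round(2),np.mean(F,0).round(2),np.mean(M,0).round(3))
E
python3 g.py
python3 - <<'E'
from h import *
a=snap("scene","pics/s5.png");p=P("scene");u,v=proj("scene",(.596,-.2593,.1)).astype(int)
cv2.imwrite("pics/c5.png",cv2.resize(a[v-40:v+40,u-50:u+50],None,fx=7,fy=7,interpolation=2));print(u-50,v-40)
for z in(.105,.1,.09): print(proj("scene",(.596,-.2593,z)))
E
```

```text
time_s: 5.2
tcp_pos: [0.5998, -0.2583, 0.1641]
orientation: [[0.998, 0.07, 0.002], [0.07, -0.998, -0.001], [0.002, 0.001, -1.0]]
force: [0.5, 0.1, -1.1]
finger_gap: 0.11
grip_force: 58.8
[ 0.5971 -0.2598  0.1629] [0.0003 0.001  0.0007] 4.2 [ 0.13 -0.39 -1.01] [-0.015  0.007 -0.002]
339 227
[389.7241597  266.57059907]
[389.41716635 267.92192511]
[388.81084979 270.59081477]
```

View pics/c5.png

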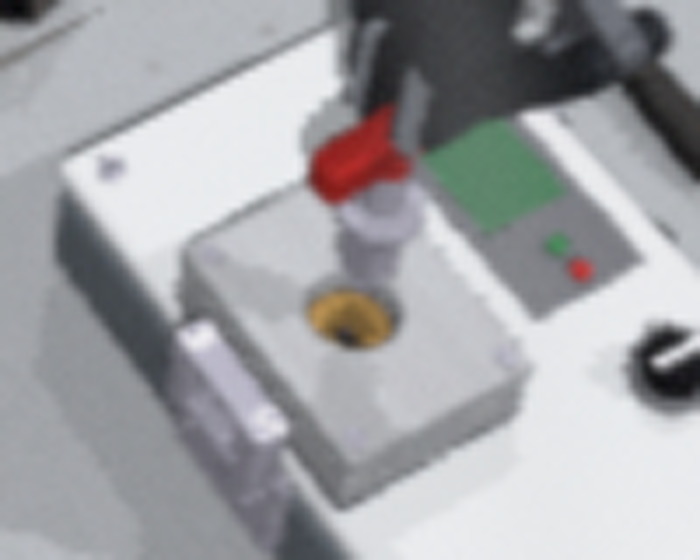

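Scene crop: shank tip at about crop (372,285), i.e. scene (392.1,267.7). The well centre is at crop (353,318), i.e. (389.4,272.4), so the key stands a little to the image right.

Run:
```python
from h import *
w=onz("scene",(389.4,272.4),.09);a=cv2.imread("pics/s5.png")
for z in(.104,.1065,.109): t=onz("scene",(392.1,267.7),z);print(z,(t-w)*1000)
# collar (crop 380,210 centre of top) & side view
b=snap("side","pics/d5.png")
u,v=proj("side",(.596,-.2593,.12)).astype(int);print(u-40,v-30)
K=cv2.resize(b[v-30:v+30,u-40:u+40],None,fx=8,fy=8,interpolation=2);cv2.imwrite("pics/c6.png",K)
for z in(.09,.106): print((proj("side",(.596,-.2593,z))-[u-40,v-30])*8)
```

```text
0.104 [ 4.6029959  -0.06897151 14.        ]
0.1065 [ 3.33663046 -1.19656202 16.5       ]
0.109 [ 2.07026502 -2.32415253 19.        ]
300 128
[324.28744014 319.89717513]
[324.05428511 277.5073878 ]
```

View pics/c6.png

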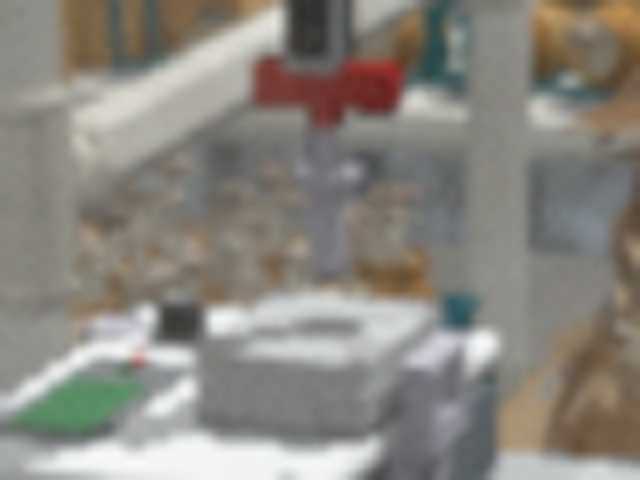

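Side crop: shank at x≈327 against the well centre at ≈331, so it sits about 1.4 mm toward +x. I'll shift slightly to -x and feel downwards.

```bash
python3 -m inch '[{"jaw":1,"travel":[-0.0012,-0.0004,0.006],"twist":0},{"jaw":1,"travel":[-0.0012,-0.0004,0.013],"twist":0},{"jaw":1,"travel":[-0.0012,-0.0004,0.020],"twist":0},{"jaw":1,"travel":[-0.0012,-0.0004,0.020],"twist":0},{"jaw":1,"travel":[-0.0012,-0.0004,0.020],"twist":0}]'
python3 g.py
python3 -m inch '[{"jaw":1,"travel":[0,0,0.002],"twist":0},{"jaw":1,"travel":[0,0,0.004],"twist":0},{"jaw":1,"travel":[0,0,0.006],"twist":0},{"jaw":1,"travel":[0,0,0.008],"twist":0},{"jaw":1,"travel":[0,0,0.008],"twist":0}]'
python3 g.py
```

```text
time_s: 6.02
tcp_pos: [0.5961, -0.2602, 0.1421]
orientation: [[0.998, 0.07, -0.002], [0.07, -0.998, 0.001], [-0.002, -0.001, -1.0]]
force: [-0.3, -0.8, -0.1]
finger_gap: 0.109
grip_force: 58.8
[ 0.5969 -0.2606  0.1433] [0.0002 0.0001 0.0003] 4.0 [ 0.32  0.07 -0.48] [-0.003  0.008 -0.025]
time_s: 6.73
tcp_pos: [0.5964, -0.2603, 0.1346]
orientation: [[0.998, 0.07, -0.001], [0.07, -0.998, 0.001], [-0.001, -0.001, -1.0]]
force: [-0.7, 0.1, -0.5]
finger_gap: 0.111
grip_force: 58.8
[ 0.5968 -0.2606  0.1352] [0.0001 0.0001 0.0002] 4.0 [ 0.07  0.19 -0.51] [-0.01  -0.006 -0.015]
```

```bash
python3 -m inch '[{"jaw":1,"travel":[0,-0.0007,0.0],"twist":0},{"jaw":1,"travel":[0,-0.0007,0.001],"twist":0},{"jaw":1,"travel":[0,-0.0007,0.002],"twist":0},{"jaw":1,"travel":[0,-0.0007,0.003],"twist":0},{"jaw":1,"travel":[0,-0.0007,0.003],"twist":0}]'
python3 g.py
python3 -m inch '[{"jaw":1,"travel":[0,0,0.001],"twist":0},{"jaw":1,"travel":[0,0,0.002],"twist":0},{"jaw":1,"travel":[0,0,0.003],"twist":0},{"jaw":1,"travel":[0,0,0.003],"twist":0}]'
python3 g.py
```

```text
time_s: 7.45
tcp_pos: [0.5967, -0.2598, 0.132]
orientation: [[0.998, 0.07, -0.0], [0.07, -0.998, 0.0], [-0.0, -0.0, -1.0]]
force: [-0.1, -0.0, -0.9]
finger_gap: 0.116
grip_force: 58.9
[ 0.5968 -0.2599  0.1322] [0.     0.     0.0001] 4.0 [ 0.45  0.07 -0.83] [-0.004 -0.061  0.007]
time_s: 8.08
tcp_pos: [0.5969, -0.2598, 0.1292]
orientation: [[0.998, 0.07, 0.0], [0.07, -0.998, 0.0], [0.0, -0.0, -1.0]]
force: [-0.1, 0.4, 1.0]
finger_gap: 0.117
grip_force: 59.0
[ 0.5968 -0.2598  0.1293] [0. 0. 0.] 4.0 [ 0.68 -0.04 -0.23] [ 0.1   -0.143  0.003]
```

```bash
python3 -m inch '[{"jaw":1,"travel":[0,0,0.001],"twist":0},{"jaw":1,"travel":[0,0,0.002],"twist":0},{"jaw":1,"travel":[0,0,0.002],"twist":0}]'
python3 g.py
```

```text
time_s: 8.63
tcp_pos: [0.5967, -0.2598, 0.127]
orientation: [[0.998, 0.07, -0.0], [0.07, -0.998, 0.0], [-0.0, -0.0, -1.0]]
force: [1.1, 0.7, -0.7]
finger_gap: 0.112
grip_force: 58.8
[ 0.5967 -0.2598  0.1271] [0. 0. 0.] 4.0 [ 0.63  0.35 -1.03] [ 0.14  -0.214 -0.012]
```

```bash
python3 -m inch '[{"jaw":1,"travel":[0.0005,-0.0004,0.000],"twist":0},{"jaw":1,"travel":[0.0005,-0.0004,0.001],"twist":0},{"jaw":1,"travel":[0.0005,-0.0004,0.002],"twist":0},{"jaw":1,"travel":[0.0005,-0.0004,0.003],"twist":0},{"jaw":1,"travel":[0.0005,-0.0004,0.003],"twist":0}]'
python3 g.py
python3 -m inch '[{"jaw":1,"travel":[0,0,0.001],"twist":0},{"jaw":1,"travel":[0,0,0.002],"twist":0},{"jaw":1,"travel":[0,0,0.002],"twist":0}]'
python3 g.py
```

```text
time_s: 9.35
tcp_pos: [0.5971, -0.2594, 0.1241]
orientation: [[0.998, 0.07, -0.0], [0.07, -0.998, 0.0], [-0.0, -0.0, -1.0]]
force: [-0.0, 0.5, -1.5]
finger_gap: 0.114
grip_force: 58.8
[ 0.5972 -0.2594  0.1242] [0.     0.     0.0001] 4.0 [ 0.35  0.17 -0.95] [ 0.056 -0.112 -0.012]
time_s: 9.9
tcp_pos: [0.5977, -0.2597, 0.1228]
orientation: [[0.998, 0.07, 0.001], [0.07, -0.998, -0.001], [0.001, 0.001, -1.0]]
force: [0.6, 0.3, 3.0]
finger_gap: 0.111
grip_force: 59.3
[ 0.5976 -0.2596  0.1227] [0. 0. 0.] 4.0 [0.44 0.38 3.48] [ 0.106 -0.091 -0.012]
```

Home at tip z ≈ 0.066 with 3.5 N. Now I turn clockwise, pivoting about the key axis, which lies ~1.4 mm behind the TCP in tool x.

```bash
python3 -m inch '[{"jaw":1,"travel":[0,0.00015,0],"twist":6},{"jaw":1,"travel":[0,0.0003,0],"twist":12},{"jaw":1,"travel":[-0.0001,0.0004,0],"twist":18},{"jaw":1,"travel":[-0.0001,0.0006,0],"twist":24},{"jaw":1,"travel":[-0.0002,0.0007,0],"twist":30}]'
python3 g.py
python3 -m inch '[{"jaw":1,"travel":[0,0.00015,0],"twist":5},{"jaw":1,"travel":[0,0.0003,0],"twist":10},{"jaw":1,"travel":[-0.0001,0.0004,0],"twist":15},{"jaw":1,"travel":[-0.0001,0.0005,0],"twist":20},{"jaw":1,"travel":[-0.0001,0.0005,0],"twist":20}]'
python3 g.py
```

```text
time_s: 10.62
tcp_pos: [0.5976, -0.2603, 0.1227]
orientation: [[0.897, -0.443, 0.001], [-0.443, -0.897, -0.0], [0.001, -0.0, -1.0]]
force: [0.1, 1.1, 4.3]
finger_gap: 0.113
grip_force: 59.7
[ 0.5975 -0.2603  0.1227] [0. 0. 0.] -25.99 [1.02 0.82 5.08] [ 0.11  -0.168  0.045]
time_s: 11.33
tcp_pos: [0.5972, -0.2608, 0.1227]
orientation: [[0.694, -0.72, 0.001], [-0.72, -0.694, -0.001], [0.001, -0.0, -1.0]]
force: [0.8, 0.3, 5.4]
finger_gap: 0.114
grip_force: 59.8
[ 0.5972 -0.2608  0.1227] [0. 0. 0.] -45.82 [0.93 0.04 5.58] [ 0.056 -0.218  0.032]
```

```bash
python3 -m inch '[{"jaw":1,"travel":[0,0.0001,0],"twist":5},{"jaw":1,"travel":[0,0.0003,0],"twist":10},{"jaw":1,"travel":[-0.0001,0.0004,0],"twist":15},{"jaw":1,"travel":[-0.0001,0.0005,0],"twist":20},{"jaw":1,"travel":[-0.0001,0.0005,0],"twist":20}]'
python3 g.py
python3 -m inch '[{"jaw":1,"travel":[0,0.00005,0],"twist":2},{"jaw":1,"travel":[0,0.0001,0],"twist":4},{"jaw":1,"travel":[0,0.0001,0],"twist":4}]'
python3 g.py
```

```text
time_s: 12.05
tcp_pos: [0.5968, -0.2612, 0.1227]
orientation: [[0.406, -0.914, 0.001], [-0.914, -0.406, -0.001], [0.001, -0.0, -1.0]]
force: [1.4, -0.6, 5.2]
finger_gap: 0.115
grip_force: 59.9
[ 0.5968 -0.2612  0.1227] [0. 0. 0.] -65.81 [ 0.98 -0.1   5.28] [ 0.011 -0.182  0.125]
time_s: 12.6
tcp_pos: [0.5966, -0.2612, 0.1227]
orientation: [[0.344, -0.939, 0.001], [-0.939, -0.344, -0.001], [0.001, -0.0, -1.0]]
force: [0.5, 1.0, 4.9]
finger_gap: 0.108
grip_force: 60.0
[ 0.5967 -0.2612  0.1227] [0. 0. 0.] -69.8 [0.79 0.35 5.24] [-0.018 -0.189  0.121]
```

```bash
python3 -m inch '[{"jaw":1,"travel":[0,0.00005,0],"twist":1.5},{"jaw":1,"travel":[0,0.0001,0],"twist":3},{"jaw":1,"travel":[0,0.0001,0],"twist":3}]'|grep time
python3 g.py
python3 -m inch '[{"jaw":1,"travel":[0,0.00005,0],"twist":1.5},{"jaw":1,"travel":[0,0.0001,0],"twist":3},{"jaw":1,"travel":[0,0.0001,0],"twist":3}]'|grep time
python3 g.py
```

```text
time_s: 13.15
[ 0.5966 -0.2613  0.1227] [0. 0. 0.] -72.8 [0.35 0.32 4.87] [-0.017 -0.19   0.134]
time_s: 13.7
[ 0.5965 -0.2613  0.1227] [0. 0. 0.] -75.8 [ 0.61 -0.04  5.29] [-0.004 -0.178  0.131]
```

```bash
python3 -m inch '[{"jaw":1,"travel":[0,0.00003,0],"twist":1},{"jaw":1,"travel":[0,0.00005,0],"twist":2},{"jaw":1,"travel":[0,0.00005,0],"twist":2}]'|grep time
python3 g.py
python3 -m inch '[{"jaw":1,"travel":[0,0.00003,0],"twist":1},{"jaw":1,"travel":[0,0.00005,0],"twist":2},{"jaw":1,"travel":[0,0.00005,0],"twist":2}]'|grep time
python3 g.py
```

```text
time_s: 14.25
[ 0.5964 -0.2613  0.1227] [0. 0. 0.] -77.79 [ 0.71 -0.38  5.14] [-0.021 -0.171  0.15 ]
time_s: 14.8
[ 0.5964 -0.2613  0.1227] [0. 0. 0.] -79.79 [ 0.32 -0.02  5.02] [-0.028 -0.174  0.138]
```

```bash
python3 -m inch '[{"jaw":1,"travel":[0,0.00003,0],"twist":1},{"jaw":1,"travel":[0,0.00005,0],"twist":2},{"jaw":1,"travel":[0,0.00005,0],"twist":2}]'|grep time
python3 g.py
python3 - <<'E'
from h import *
a=snap("scene","pics/s7.png");b=cv2.imread("pics/s5.png");f=lambda i:cv2.resize(i[262:300,350:400],None,fx=8,fy=8,interpolation=2)
cv2.imwrite("pics/c7.png",np.hstack([f(b),f(a)]))
E
```

```text
time_s: 15.35
[ 0.5963 -0.2614  0.1227] [0. 0. 0.] -81.79 [ 0.3  -0.1   4.98] [-0.028 -0.165  0.164]
```

View pics/c7.png

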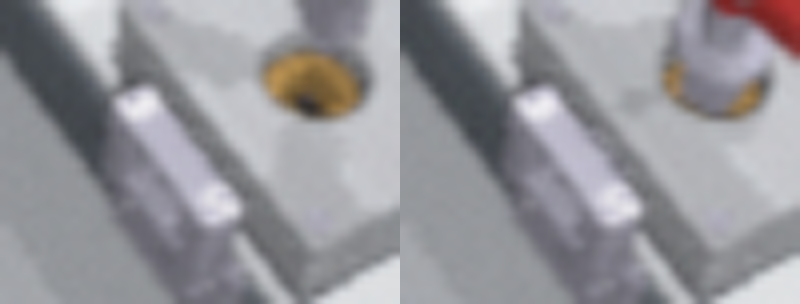

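Before/after crop: a lilac bolt now appears in the gap by the keeper (right panel, about 590,140). I can't judge full throw from it, so I continue by torque.

```bash
python3 -m inch '[{"jaw":1,"travel":[0,0.00003,0],"twist":1},{"jaw":1,"travel":[0,0.00005,0],"twist":2},{"jaw":1,"travel":[0,0.00005,0],"twist":2}]'|grep time
python3 g.py
python3 -m inch '[{"jaw":1,"travel":[0,0.00003,0],"twist":1},{"jaw":1,"travel":[0,0.00005,0],"twist":2},{"jaw":1,"travel":[0,0.00005,0],"twist":2}]'|grep time
python3 g.py
```

```text
time_s: 15.95
[ 0.5963 -0.2614  0.1227] [0. 0. 0.] -83.79 [ 0.76 -0.01  5.  ] [-0.055 -0.17   0.187]
time_s: 16.5
[ 0.5962 -0.2614  0.1227] [0. 0. 0.] -85.78 [0.83 0.07 4.67] [-0.032 -0.177  0.255]
```

```bash
python3 -m inch '[{"jaw":1,"travel":[0,0.00003,0],"twist":1},{"jaw":1,"travel":[0,0.00005,0],"twist":2},{"jaw":1,"travel":[0,0.00005,0],"twist":2}]'|grep time
python3 g.py
python3 -m inch '[{"jaw":1,"travel":[0,0.00003,0],"twist":1},{"jaw":1,"travel":[0,0.00005,0],"twist":2},{"jaw":1,"travel":[0,0.00005,0],"twist":2}]'|grep time
python3 g.py
python3 - <<'E'
from h import *
im=snap("wrist","pics/w8.png");s=monitor.sense();p=P("wrist")
ce,r,e=red(im,(322,263));a,b=[onz("wrist",q,.147,p) for q in e];d=a-b;print(r,np.degrees(np.arctan2(d[1],d[0])))
E
```

```text
time_s: 17.05
[ 0.5961 -0.2614  0.1227] [0. 0. 0.] -87.77 [ 0.8  -0.12  5.1 ] [-0.038 -0.163  0.31 ]
time_s: 17.6
[ 0.5961 -0.2615  0.1227] [0. 0. 0.] -89.76 [ 0.56 -0.3   5.42] [-0.069 -0.145  0.364]
((321.309326171875, 238.4494171142578), (44.4757194519043, 21.645265579223633), 86.42366790771484) -86.58141916042517
```

Torque climbs steadily at the end, 0.36 N·m against about 0.14 while driving, so it is at the dead stop. I unload the twist and draw the key out.

```bash
python3 -m inch '[{"jaw":1,"travel":[0,-0.0001,0],"twist":-4},{"jaw":1,"travel":[0,-0.0002,0],"twist":-8},{"jaw":1,"travel":[0,-0.0003,0],"twist":-12},{"jaw":1,"travel":[0,-0.0003,0],"twist":-12}]'|grep time
python3 g.py
python3 -m inch '[{"jaw":1,"travel":[0,0,0],"twist":-2},{"jaw":1,"travel":[0,-0.0001,-0.002],"twist":-2},{"jaw":1,"travel":[0,-0.0001,-0.004],"twist":-2},{"jaw":1,"travel":[0,-0.0001,-0.006],"twist":-2}]'|grep -E "time|force"
python3 g.py
```

```text
time_s: 18.28
[ 0.5964 -0.2614  0.1226] [0. 0. 0.] -77.88 [ 0.5  -0.43  4.78] [-0.04  -0.183  0.041]
time_s: 18.92
force: [0.8, -0.2, -1.6]
grip_force: 58.7
[ 0.5959 -0.2609  0.1282] [0. 0. 0.] -76.0 [ 1.15 -0.23 -0.7 ] [-0.058 -0.197 -0.   ]
```

```bash
python3 -m inch '[{"jaw":1,"travel":[0,0,-0.006],"twist":0},{"jaw":1,"travel":[0,0,-0.014],"twist":0},{"jaw":1,"travel":[0,0,-0.024],"twist":0},{"jaw":1,"travel":[0,0,-0.036],"twist":0},{"jaw":1,"travel":[0,0,-0.050],"twist":0}]'|grep -E "time|force"
python3 -m inch '[{"jaw":1,"travel":[-0.035,0,0],"twist":0},{"jaw":1,"travel":[-0.07,0,0],"twist":0},{"jaw":1,"travel":[-0.085,0,0],"twist":0},{"jaw":1,"travel":[-0.085,0,0],"twist":0},{"jaw":1,"travel":[-0.085,0,0],"twist":0}]'|grep -E "time|force"
python3 - <<'E'
from h import *;import pickle
s=monitor.sense();p=P("wrist");im=snap("wrist","pics/w9.png");pickle.dump((p,s),open("pw","wb"))
u,v=proj("wrist",(.596,-.259,.085),p).astype(int);g=cv2.cvtColor(im,cv2.COLOR_BGR2GRAY)[v-10:v+11,u-10:u+11]
m=(cv2.resize(g,None,fx=6,fy=6,interpolation=2)<65).astype(np.uint8)
n,l,st,ce=cv2.connectedComponentsWithStats(m);i=l[63,63] or 1;pts=np.argwhere(l==i)[:,::-1].astype(np.float32);r=cv2.minAreaRect(pts)
print(st[i],r);b=cv2.boxPoints(r)/6+[u-10,v-10]
q=[onz("wrist",c,.08,p) for c in b]
for k in range(4):
    d=q[(k+1)%4]-q[k];print(np.linalg.norm(d),np.degrees(np.arctan2(d[1],d[0]))%90)
print(np.mean(q,0),s["tcp_pos"])
ce,rr,e=red(im,(322,263));print(rr)
c=im[v-40:v+40,u-65:u+65];sc=snap("scene","pics/s9.png")
cv2.imwrite("pics/c9.png",np.vstack([cv2.resize(c,(650,400),interpolation=2)[:,:],np.zeros((0,650,3),np.uint8)]))
K=cv2.resize(sc[262:297,350:400],(286,200),interpolation=2);L=np.zeros((600,650,3),np.uint8);L[:400]=cv2.imread("pics/c9.png");L[400:,:286]=K;cv2.imwrite("pics/c9.png",L)
E
```

```text
time_s: 19.63
force: [0.3, 0.3, -1.1]
grip_force: 58.8
time_s: 20.05
force: [0.2, -0.2, -0.6]
grip_force: 58.8
[  18    0  108  115 9458] ((74.30093383789062, 55.83327102661133), (110.88572692871094, 108.8905258178711), 86.02750396728516)
0.015586507539330897 17.74730955319947
0.015145341469611695 18.932655939181018
0.0158888924016845 17.822605752878136
0.015162985060336682 17.788634197093884
[ 0.59441364 -0.26044513  0.08      ] [ 0.57592906 -0.1781748   0.17948483]
((322.5, 235.5), (45.0, 21.0), 90.0)
```

View pics/c9.png

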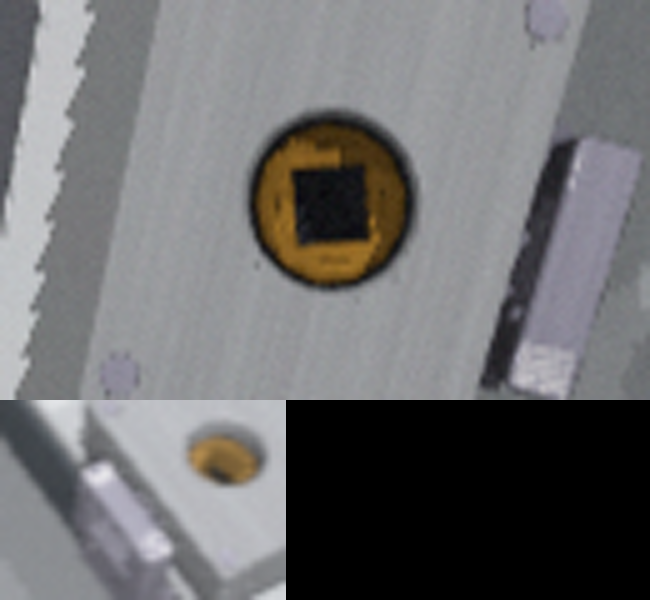

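Wrist crop: the socket square is now at ≈18° (mod 90), i.e. about -72° world or 1.24 rad clockwise of the box, which is the dead stop. The bolt is thrown. Next, numerically check how the key sits in the grip.

Run:
```python
from h import *
for f in("w3","w4","w8","w9"):
    im=cv2.imread(f"pics/{f}.png");h=cv2.cvtColor(im,cv2.COLOR_BGR2HSV)
    for vmin in(80,25):
        m=(((h[...,0]<8)|(h[...,0]>172))&(h[...,1]>140)&(h[...,2]>vmin));m[:200]=0;m[:,:295]=0;m[:,350:]=0
        y,x=np.nonzero(m);print(f,vmin,x.min(),x.max(),y.min(),y.max(),len(x), [round(x[y==yy].mean(),1) for yy in(225,240,255,280) if (y==yy).any()])
```

```text
w3 80 311 333 218 307 1583 [np.float64(322.5), np.float64(321.5), np.float64(320.5), np.float64(321.5)]
w3 25 310 333 213 307 1915 [np.float64(321.5), np.float64(321.0), np.float64(321.0), np.float64(321.5)]
w4 80 311 333 221 308 1320 [np.float64(322.9), np.float64(321.0), np.float64(315.5), np.float64(321.5)]
w4 25 310 333 213 308 1868 [np.float64(321.5), np.float64(321.0), np.float64(321.5), np.float64(321.5)]
w8 80 310 332 215 261 762 [np.float64(320.5), np.float64(321.0), np.float64(319.0)]
w8 25 308 332 213 307 1835 [np.float64(319.5), np.float64(320.0), np.float64(321.5), np.float64(321.0)]
w9 80 312 333 213 307 823 [np.float64(322.5), np.float64(322.5), np.float64(315.5)]
w9 25 310 333 213 308 1891 [np.float64(321.5), np.float64(321.5), np.float64(321.5), np.float64(321.0)]
```

```bash
python3 -m inch '[{"jaw":1,"travel":[-0.03,0,-0.02],"twist":-7},{"jaw":1,"travel":[-0.06,0,-0.04],"twist":-14},{"jaw":1,"travel":[-0.09,0,-0.04],"twist":-21},{"jaw":1,"travel":[-0.12,0,-0.04],"twist":-28},{"jaw":1,"travel":[-0.15,0,-0.04],"twist":-35}]'|grep time
python3 -m inch '[{"jaw":1,"travel":[0,0,0],"twist":-7},{"jaw":1,"travel":[0,0,0],"twist":-14},{"jaw":1,"travel":[0,0,0],"twist":-21},{"jaw":1,"travel":[0,0,0],"twist":-28},{"jaw":1,"travel":[0,0,0],"twist":-35}]'|grep time
python3 -m inch '[{"jaw":1,"travel":[0,0,0],"twist":-7},{"jaw":1,"travel":[0,0,0],"twist":-14},{"jaw":1,"travel":[0,0,0],"twist":-21},{"jaw":1,"travel":[0,0,0],"twist":-28},{"jaw":1,"travel":[0,0,0],"twist":-34}]'|grep time
python3 g.py; python3 -c "
from h import *
print(go(.4768,.2332,.2))"
```

```text
time_s: 20.57
time_s: 20.98
time_s: 21.4
[ 0.5399 -0.0339  0.2184] [0.0002 0.0003 0.0001] 27.95 [-0.18 -0.   -0.58] [ 0.014  0.01  -0.   ]
[  69.  -265.1   18.3]
```

```bash
python3 -m inch '[{"jaw":1,"travel":[0.010,-0.038,0],"twist":0},{"jaw":1,"travel":[0.020,-0.076,0],"twist":0},{"jaw":1,"travel":[0.030,-0.114,0],"twist":0},{"jaw":1,"travel":[0.040,-0.152,0],"twist":0},{"jaw":1,"travel":[0.050,-0.190,0],"twist":0}]'|grep time
python3 -m inch '[{"jaw":1,"travel":[0.010,-0.038,0],"twist":0},{"jaw":1,"travel":[0.019,-0.0751,0],"twist":0},{"jaw":1,"travel":[0.019,-0.0751,0.03],"twist":0},{"jaw":1,"travel":[0.019,-0.0751,0.06],"twist":0},{"jaw":1,"travel":[0.019,-0.0751,0.085],"twist":0}]'|grep time
python3 g.py; python3 -c "
from h import *
print(go(.4768,.2332,.0707))
a=snap('scene','pics/s10.png');b=snap('side','pics/d10.png')"
```

```text
time_s: 22.12
time_s: 22.53
[0.4748 0.2333 0.1321] [0.002  0.0004 0.0026] 27.95 [-0.3  -0.26 -1.34] [-0.027  0.008  0.014]
[-1.   0.2 64.3]
```

```bash
python3 g.py; python3 -m inch '[{"jaw":1,"travel":[-0.0008,0.0002,0.01],"twist":0},{"jaw":1,"travel":[-0.0008,0.0002,0.02],"twist":0},{"jaw":1,"travel":[-0.0008,0.0002,0.025],"twist":0},{"jaw":1,"travel":[-0.0008,0.0002,0.028],"twist":0},{"jaw":1,"travel":[-0.0008,0.0002,0.032],"twist":0}]'|grep -E "time|force"
python3 g.py;python3 g.py
```

```text
[0.4765 0.2336 0.1343] [0.0004 0.0001 0.0004] 27.97 [-0.27  0.17 -0.92] [-0.006  0.001 -0.009]
time_s: 23.65
force: [0.4, 0.1, -0.2]
grip_force: 58.9
[0.475  0.2329 0.1009] [0.0004 0.0001 0.0006] 28.0 [-0.06 -0.29 -0.74] [ 0.01  -0.005 -0.036]
[0.4753 0.2331 0.1016] [0.0001 0.     0.0001] 28.0 [ 0.06 -0.19 -0.62] [-0.001  0.021 -0.004]
```

```bash
python3 -m inch '[{"jaw":1,"travel":[0.0012,0.0004,0],"twist":0},{"jaw":1,"travel":[0.0012,0.0004,0.004],"twist":0},{"jaw":1,"travel":[0.0012,0.0004,0.008],"twist":0},{"jaw":1,"travel":[0.0012,0.0004,0.010],"twist":0},{"jaw":1,"travel":[0.0012,0.0004,0.010],"twist":0}]'|grep -E "time|force"
python3 g.py
python3 -m inch '[{"jaw":1,"travel":[0,0,0.004],"twist":0},{"jaw":1,"travel":[0,0,0.008],"twist":0},{"jaw":1,"travel":[0,0,0.012],"twist":0},{"jaw":1,"travel":[0,0,0.016],"twist":0},{"jaw":1,"travel":[0,0,0.016],"twist":0}]'|grep -E "time|force"
python3 g.py
```

```text
time_s: 24.67
force: [0.1, -0.2, -1.5]
grip_force: 58.9
[0.4763 0.2332 0.0911] [0.0002 0.0001 0.0002] 28.0 [ 0.08  0.34 -0.69] [-0.011 -0.013  0.029]
time_s: 25.38
force: [-0.0, 1.0, -0.4]
grip_force: 58.9
[0.4763 0.2332 0.0751] [0.0003 0.0001 0.0003] 28.0 [-0.18 -0.25 -0.53] [0.015 0.009 0.003]
```

No contact, 4.4 mm left to the seat.

```bash
python3 -m inch '[{"jaw":1,"travel":[0,0,0.002],"twist":0},{"jaw":1,"travel":[0,0,0.0035],"twist":0},{"jaw":1,"travel":[0,0,0.0043],"twist":0},{"jaw":1,"travel":[0,0,0.0043],"twist":0}]'|grep -E "time|force"
python3 g.py
```

```text
time_s: 26.02
force: [-0.1, 0.9, 0.3]
grip_force: 59.0Traceback (most recent call last):
  File "g.py", line 4, in <module>
    cams.snapshot("side");s=monitor.sense();R=s["orientation"];T.append(s["tcp_pos"]);A.append(np.degrees(np.arctan2(R[1,0],R[0,0])));F.append(s["force"]);M.append(s["ft_torque"])
    ~~~~~~~~~~~~~^^^^^^^^
ValueError: 200 camera calls are used up
```

```bash
python3 -m inch '[{"jaw":1,"travel":[0,0,0],"twist":0},{"jaw":1,"travel":[0,0,0],"twist":0},{"jaw":1,"travel":[0,0,0.0005],"twist":0},{"jaw":1,"travel":[0,0,0.0005],"twist":0},{"jaw":1,"travel":[0,0,0.0005],"twist":0}]'
```

```text
time_s: 26.58
tcp_pos: [0.4766, 0.2332, 0.0708]
orientation: [[0.883, 0.469, 0.0], [0.469, -0.883, 0.0], [0.0, 0.0, -1.0]]
force: [0.4, -1.5, 3.2]
finger_gap: 0.11
grip_force: 59.7
```

Seated. I open the jaw partly, as on the approach, and back straight out.

```bash
python3 -m inch '[{"jaw":0.75,"travel":[0,0,0],"twist":0},{"jaw":0.6,"travel":[0,0,0],"twist":0},{"jaw":0.45,"travel":[0,0,0],"twist":0},{"jaw":0.45,"travel":[0,0,0],"twist":0},{"jaw":0.45,"travel":[0,0,0],"twist":0}]'
python3 -m inch '[{"jaw":0.45,"travel":[0,0,-0.01],"twist":0},{"jaw":0.45,"travel":[0,0,-0.03],"twist":0},{"jaw":0.45,"travel":[0,0,-0.06],"twist":0},{"jaw":0.45,"travel":[0,0,-0.09],"twist":0},{"jaw":0.45,"travel":[0,0,-0.13],"twist":0}]'
python3 -m inch '[{"jaw":0.45,"travel":[0,0,0],"twist":0},{"jaw":0.45,"travel":[0,0,0],"twist":0},{"jaw":0.45,"travel":[0,0,0],"twist":0},{"jaw":0.45,"travel":[0,0,0],"twist":0},{"jaw":0.45,"travel":[0,0,0],"twist":0}]'
python3 -c "
from h import *
try: snap('scene','pics/s12.png')
except Exception as e: print(e)"
```

```text
time_s: 27.0
tcp_pos: [0.4762, 0.2332, 0.0703]
orientation: [[0.883, 0.47, -0.0], [0.47, -0.883, -0.0], [-0.0, -0.0, -1.0]]
force: [-0.7, -0.3, 0.7]
finger_gap: 0.551
grip_force: 0.0
time_s: 27.42
tcp_pos: [0.4747, 0.2326, 0.2009]
orientation: [[0.883, 0.469, -0.004], [0.469, -0.883, -0.001], [-0.004, -0.001, -1.0]]
force: [0.0, 0.8, 0.3]
finger_gap: 0.552
grip_force: 0.0
time_s: 27.83
tcp_pos: [0.4752, 0.2328, 0.1991]
orientation: [[0.883, 0.469, -0.003], [0.469, -0.883, -0.001], [-0.003, -0.001, -1.0]]
force: [-0.8, -0.4, -0.3]
finger_gap: 0.553
grip_force: 0.0
200 camera calls are used up
```

```bash
python3 -c "
from rig import hand_in
print(hand_in())"
```

```text
the job is handed in; nothing more can be done
None
```

I handed the job in at about 28 s: the lock was turned to its dead stop (socket seen at about 1.24 rad) and the key was drawn out and seated back in its stand, but the camera calls had run out, so I judged the final seating only by height and force.

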